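Hook the parts caddy onto the bench rack

TASK

Hang the grey hook-on caddy on the slotted rack: put both of its tabs through the two slots in the rack's strip, push it gently down until it is fully home and the spring catch has snapped out over its back plate, then let go. The strip may sit off-centre on its posts, so feel for the slots without forcing the tabs against it, keep the caddy upright, and leave the spool, the screwdriver and the jar where they are.

Things in the scene. Friction and masses are not known exactly. Their poses are not given: they have to be found in the camera images.
- caddy: Grey steel open tray, loose on the bench, 0.3 to 0.44 kg. 100 (x) x 100 (y) mm, rim 25 high; origin: centre of its underside, z up. A carrying wall stands in its middle. At +x a back plate 80 wide (y), 86 high, its back face at x = +50 mm, with two hook tabs one above the other. At the start the tabs point roughly away from the robot.
- caddy_wall (a point): Top middle of the caddy's solid upright carrying wall, at (-10, 0, 100) mm of the caddy. The wall is 12 mm thick (y), runs x = -45 to +25 mm and rises to z = 100 mm, clear above the 25 mm rims: grasp it from above across its 12 mm, best 55 to 65 mm above the underside, between the tabs' heights, else pushing the tabs tips it in the grip; a light grip lets the plate square itself to the strip.
- caddy_tabs (a point): Tip of the upper tab, at (62, 0, 55.5) mm of the caddy. Both tabs lie at y = 0, 6 mm wide (y), from x = 50 to 62: a neck 8 high (undersides at z = 18 and 56), then, from x = 56, a lip hanging 9 mm lower. So the tabs span z = 9 to 26 and 47 to 64 mm (caddy frame).
- rack: Steel rack fixed on the bench: foot 150 x 150 x 8 mm (front edge at x = -50), two posts, and before them a strip 70 wide (y), 4 thick, z = 35 to 152 mm. Origin: bench level, in the plane of the strip's front face, midway between the posts; x points into the face (robot's side is -x), y along it, z up. When hung, the caddy's origin is at x = -50, z = 50 mm, axes parallel.
- rack_face (a point): Point of the face plane midway between the posts, 94 mm up. Two slots in the strip's middle, one above the other, 9 wide, 22 high, z = 68 to 90 and 106 to 128 mm, free behind. Their y is NOT this point's: it is screwed fast anywhere from y = -12 to +12 mm, not measured: see or feel it. Tabs enter with the caddy's underside 59 to 64 mm above the bench; flush, it then goes down to 50 mm.
- catch (a joint): Spring catch in the strip: a steel tooth 18 mm wide, z = 137.5 to 143.5 mm, in line above the slots, 4 mm out of the face. Value in m: 0 = out, 0.004 = pushed in level with the face (about 1 N to start, 3 N level). The raised caddy's back plate pushes it in when flush; it snaps out over the plate's top edge when the caddy is fully down.
- spool: Bystander: steel spool 60 mm across, 40 mm high, standing on the bench; origin at its underside's centre.
- screwdriver: Bystander: screwdriver lying on a flat blue mat (4 mm thick, 170 x 240 mm, between the robot and the rack); origin at the centre of its underside.
- jar: Bystander: small amber jar 48 mm across, 55 mm high, standing on the bench; origin at its underside's centre.
There are look-alikes about, which are no part of the job. What is meant by the caddy is not red, and is the larger of those in its own colour. Of the things that look like the rack, take the one that is farthest from the robot's base at the start.

How it is judged:
By the outcome, as a careful person would: the job done as asked, in the order asked, and still so for the second after the job is handed in, with the robot touching nothing.
It also fails if it takes over 58 s, if anything falls off the work surface, if the arm or the gripper's body presses on something with over 40 N, if the wrist force passes 120 N, or if a joint passes its speed limit or range.

ROBOT

A 6-joint arm with a two-finger parallel gripper is mounted at the origin on the work surface. World frame = base frame: x ahead of the robot, y to its left, z up, the work surface at z = 0. Lengths are in m, angles in degrees, forces in N, time in s.
With the tool pointing down it reaches from about 0.3 to 0.75 m from the base axis. Payload 8.5 kg.
Tool frame: the origin (TCP) lies at the very end of the fingers, on their centre line; the grasp point (between the pads) lies 19 mm behind it; z points along the fingers, y is the direction in which the jaws open and shut (so a half turn about z gives the same grasp; the last joint's range is limited). The gripper opens to 85 mm and grips with 20 to 120 N. Pads are 22 mm wide; open, the fingers measure 114 mm over their backs; the gripper's body (76 mm by 85 mm) begins 54 mm behind the grasp point. The pads swing forward as they close: fully open they stand 13 mm farther back than shut.
Start: joints at [-83.211, 21.807, 74.336, -0, 83.858, -12.336], TCP at [0.18, -0.52, 0.231] pointing down, gripper open.
Joint ranges: [-178.18, 178.18], [-50.72, 133.34], [12.68, 142.11], [-81.47, 261.47], [9.98, 163.14], [-165.26, 165.26]. Speed limits (degrees/s): [136.94, 136.94, 180, 180, 180, 180].

INTERFACE

Orientations are given as a 3x3 rotation matrix whose columns are the frame's x, y, z axes.
In Python, from rig import status, vision, env gives the robot as it stands.
- The arm moves only by the tool send_rows, never from a script. Its argument "targets" is a list of rows, each a list of 7 numbers: the shift along the tool's x, y, z in units of 50 mm (1.0 is 50 mm), then the turn, a rotation vector about the tool's x, y, z in units of 8 degrees (1.0 is 8 degrees), then the finger opening in mm, from 0 to 85.4. A call has 1 to 5 rows; each row is the pose to reach, as a shift and turn from the pose commanded when the call began, along the tool's axes at that moment; what a row does not reach only later rows make up. A row lasts 1/8 s, in which the tool goes at most 62.5 mm and 10.7 degrees, less where a joint would pass 70% of its speed; a pose out of reach is approached as far as the arm can. A call with a gripper value outside its range is refused whole. The fingers move at their own pace and stop on an object; "grip_force" is the grip in N (left out, the last holds). Time passes only in rows, so rows that repeat a pose let the fingers close. It gives the time, the measured TCP pose, the force and the opening at its end, in the units of the state.
- status.observe(): the state, without advancing time (a new reading comes with each control period).
- vision.get_image(name): name is "side" or "top" or "wrist"; returns (picture, depth): 384x512x3 uint8, red, green, blue; 384x512 float32, m along the optical axis (not along the pixel's ray), 0 where there is no reading.
- vision.camera_model(name): a dict with "camera_matrix" (3x3 intrinsics, pixels), "view" (4x4, takes a point from world to camera coordinates); the wrist camera has in their place "T_tool_cam" (4x4, takes a point from camera to tool coordinates, whose origin is the TCP and whose axes are the flange's). Camera axes: x right, y down, z forward; pixel columns grow to the right and rows downward; lengths in m; the calibration is good to about 2 mm. The wrist camera is an equidistant fisheye: a pixel r from the principal point sees the ray r / f radians off the axis. A picture is of the moment at which its call begins: read the wrist's pose just before it. camera_model takes no time and is no camera call.
- env.close_job(): hands the job in, once; it reports no verdict.
Trained networks look in the newest picture that a camera, given by its name, has taken for a name from the list of things; names that differ only in an ending like _2 or _b are one class to them, and where a whole thing is asked for, a point or a joint stands for the part that bears it (a point fixed in the world has none). Each returns a list of dicts, best first, with "p" (0 to 1); they miss things now and then, are a little off and sometimes report something else, mostly with a low value. They report only what shows in the picture. A call takes as long as a camera call. They do not tell look-alikes from the thing itself.
- vision.masks_of(camera, label): "pixels" (384x512 bool, what is visible of it) and "extent" ([left, top, right, bottom] in pixels, round what is visible of it).
The state is a dict: "time_s": time; "q": joint angles; "qvel": joint speeds; "joint_efforts": joint torques, N m; "position": TCP position; "tool_rot": TCP orientation; "ft_force": force on the tool from outside, world axes, zero at the start; "wrist_torque": the same for the moment, N m; "grip_width": finger opening in m.
Only numpy, scipy, OpenCV 4.12 (cv2) and the standard library are available. Lean on these libraries where they do the work, as an engineer would, in place of code of your own. Each camera call takes 0.05 s, during which the arm holds its last target.

## Working session

There is one attempt and no reset: what is moved stays moved. The work goes in short steps, Python scripts to look and compute and a tool call to move; the robot and the scene stay as the last step left them, time stands still between calls to the robot, and variables do not carry over. Pictures are saved under pics/ and viewed, and the job is handed in when it is done.

Besides the shell and the picture viewer there is one more tool, called after ">>>" in YAML: its name, and indented under it one key for each argument. send_rows: Moves the arm, as the interface text tells. Its arguments: {"type":"object","properties":{"targets":{"type":"array","items":{"type":"array","items":{"type":"number"}}},"grip_force":{"type":"number"}},"required":["targets"]}

```bash
ls; mkdir -p pics; cat > h.py <<'E'
import numpy as np, cv2
from rig import status, vision, env
def save(n,im): cv2.imwrite('pics/'+n+'.png',im[:,:,::-1])
E
python3 - <<'E'
from h import *
for c in ['side','top','wrist']:
    im,d=vision.get_image(c); save(c+'0',im); np.save('pics/'+c+'0d.npy',d)
    m=vision.camera_model(c); print(c,{k:np.round(v,4).tolist() if not isinstance(v,str) else v for k,v in m.items()})
    for l in ['caddy','rack']:
        for r in vision.masks_of(c,l): print(c,l,round(r['p'],2),r['extent'])
print(status.observe())
E
```

```text
pics
side {'camera_matrix': [[479.6448, 0.0, 251.7702], [0.0, 479.6448, 196.6246], [0.0, 0.0, 1.0]], 'view': [[-0.9961, -0.0878, 0.009, 0.4594], [-0.0565, 0.5563, -0.829, 0.1334], [0.0678, -0.8263, -0.5591, 1.2239], [0.0, 0.0, 0.0, 1.0]]}
side caddy 0.72 [287.7, 140.8, 330.3, 181.8]
side caddy 0.67 [235.8, 153.0, 272.0, 189.2]
side caddy 0.57 [193.8, 151.6, 224.4, 182.1]
side rack 0.62 [291.1, 257.5, 365.9, 354.2]
side rack 0.57 [159.1, 168.5, 217.7, 249.1]
top {'camera_matrix': [[496.5711, 0.0, 256.7355], [0.0, 496.5711, 190.4809], [0.0, 0.0, 1.0]], 'view': [[0.0142, -0.9999, -0.0035, -0.0181], [-0.9777, -0.0131, -0.2095, 0.4514], [0.2094, 0.0064, -0.9778, 1.3534], [0.0, 0.0, 0.0, 1.0]]}
top caddy 0.94 [328.7, 164.0, 372.4, 195.4]
top caddy 0.73 [387.9, 228.5, 406.7, 255.2]
top caddy 0.71 [339.5, 116.7, 376.1, 155.3]
top rack 0.81 [129.3, 224.5, 189.7, 287.8]
top rack 0.64 [236.2, 111.1, 288.4, 163.8]
top rack 0.56 [331.3, 162.4, 374.1, 192.3]
wrist {'camera_matrix': [[297.3186, 0.0, 250.6569], [0.0, 297.3186, 189.375], [0.0, 0.0, 1.0]], 'T_tool_cam': [[0.0001, -0.9441, -0.3296, 0.0
[... 229 characters left out ...]
72e-04,
        8.38584486e+01, -1.23363154e+01]), 'qvel': array([-0.03358967, -0.00970903, -0.03841243, -0.0329665 ,  0.0683655 ,
        0.00350459]), 'joint_efforts': array([-1.72853244e-03, -4.47970676e+01, -2.31288099e+01, -1.13257274e-04,
        9.74489340e-04,  3.05665560e-05]), 'position': array([ 0.18020429, -0.51959578,  0.23127053]), 'tool_rot': array([[ 9.44795817e-01,  3.27659678e-01, -4.36664404e-06],
       [ 3.27659675e-01, -9.44795808e-01,  1.37782421e-04],
       [ 4.10201565e-05, -1.31607028e-04, -9.99999990e-01]]), 'ft_force': array([-0.02624647, -0.00164983,  0.3516124 ]), 'wrist_torque': array([ 0.02072599, -0.02965749, -0.01720598]), 'grip_width': 0.08513203155366565}
```

```bash
python3 - <<'E'
import cv2
a=cv2.imread('pics/top0.png');cv2.imwrite('pics/topz.png',cv2.resize(a[60:340,80:470],None,fx=2,fy=2,interpolation=cv2.INTER_CUBIC))
a=cv2.imread('pics/side0.png');cv2.imwrite('pics/sidez.png',cv2.resize(a[100:384,100:480],None,fx=2,fy=2,interpolation=cv2.INTER_CUBIC))
E
```

```text
(no output)
```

View pics/topz.png

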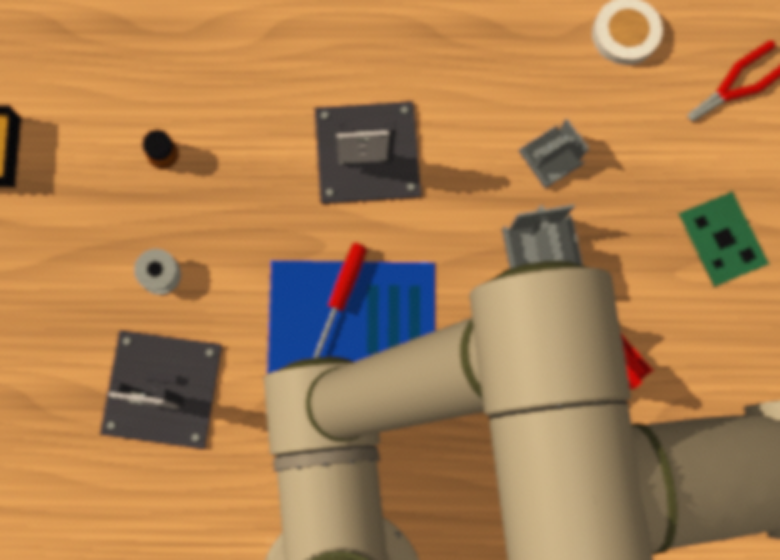

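View pics/sidez.png

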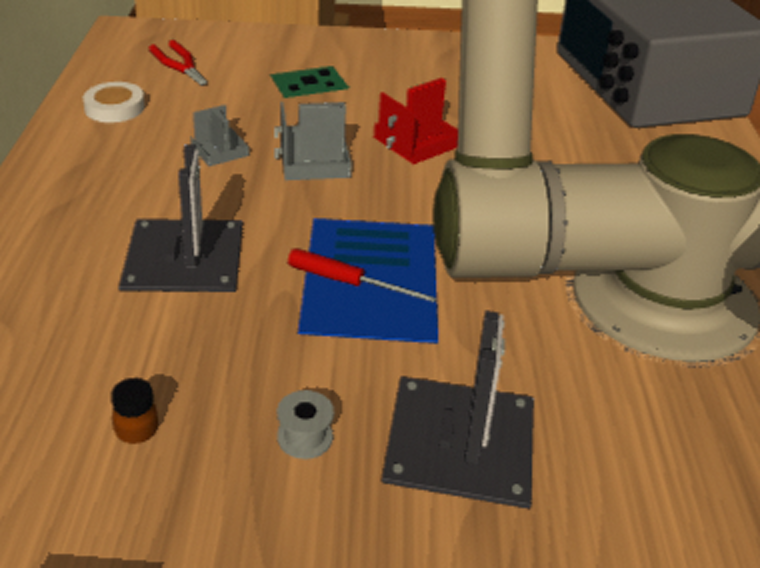

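View pics/wrist0.png

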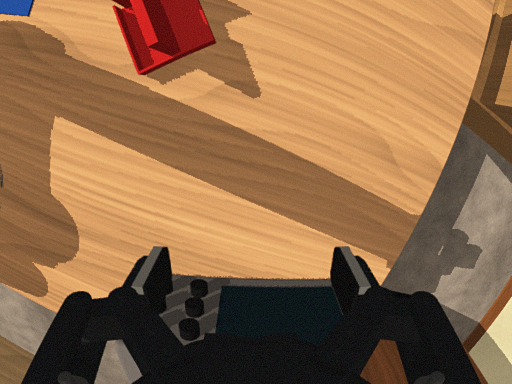

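The candidate caddies in the top picture are red at (398,242), large grey at (351,180) and small grey at (358,136). The meant one is the large grey caddy, because it isn't red and is bigger than the other grey one. The racks are at (262,138) and (160,255), and the first looks farther from the base. I'll measure both and check the choice in an enlarged crop.

```bash
cat >> h.py <<'E'
def cloud(c,d,pose=None):
    m=vision.camera_model(c);K=m['camera_matrix'];v,u=np.mgrid[0:d.shape[0],0:d.shape[1]].astype(float)
    if c=='wrist':
        x=(u-K[0,2])/K[0,0];y=(v-K[1,2])/K[1,1];r=np.hypot(x,y)+1e-9
        P=np.stack([np.tan(r)*x/r*d,np.tan(r)*y/r*d,d],-1)
        T=m['T_tool_cam'];P=P@T[:3,:3].T+T[:3,3]
        R,p=pose;W=P@R.T+p
    else:
        P=np.stack([(u-K[0,2])/K[0,0]*d,(v-K[1,2])/K[1,1]*d,d],-1);V=m['view']
        W=(P-V[:3,3])@V[:3,:3]
    W[d<=0]=np.nan
    return W
E
python3 - <<'E'
from h import *
for c in ['side','top']:
    d=np.load(f'pics/{c}0d.npy');W=cloud(c,d);im=cv2.imread(f'pics/{c}0.png')[:,:,::-1]
    vision.get_image(c)
    for l in ['caddy','rack','spool','jar','screwdriver']:
        for r in vision.masks_of(c,l):
            P=W[r['pixels']];P=P[np.isfinite(P[:,0])]
            P=P[P[:,2]>0.012] if len(P) else P
            if len(P)<10: continue
            print(c,l,round(r['p'],2),np.array(r['extent']).round(),'med',np.median(P,0).round(3),'lo',np.percentile(P,2,0).round(3),'hi',np.percentile(P,98,0).round(3),im[r['pixels']].mean(0).round())
a=cv2.imread('pics/side0.png');b=cv2.imread('pics/top0.png')
x=cv2.resize(a[130:260,150:350],(800,520),interpolation=cv2.INTER_CUBIC);cv2.imwrite('pics/c1.png',x)
E
```

```text
side caddy 0.76 [196. 152. 226. 182.] med [ 0.627 -0.303  0.035] lo [ 0.582 -0.341  0.013] hi [ 0.662 -0.258  0.07 ] [91. 88. 77.]
side caddy 0.75 [289. 139. 330. 180.] med [ 0.318 -0.347  0.051] lo [ 0.257 -0.384  0.013] hi [ 0.373 -0.296  0.1  ] [139.  16.  11.]
side caddy 0.59 [238. 150. 272. 190.] med [ 0.47  -0.277  0.047] lo [ 0.422 -0.294  0.013] hi [ 0.524 -0.227  0.1  ] [101. 101.  90.]
side rack 0.9 [161. 170. 217. 247.] med [0.608 0.006 0.085] lo [ 0.598 -0.052  0.012] hi [0.648 0.018 0.154] [56. 53. 50.]
side rack 0.7 [291. 254. 368. 355.] med [0.26  0.297 0.104] lo [0.243 0.231 0.013] hi [0.291 0.301 0.155] [57. 53. 50.]
side spool 0.77 [240. 296. 267. 328.] med [0.437 0.281 0.04 ] lo [0.411 0.249 0.014] hi [0.463 0.301 0.043] [106. 103.  89.]
side jar 0.64 [154. 293. 176. 321.] med [0.616 0.291 0.047] lo [0.597 0.261 0.013] hi [0.638 0.302 0.057] [57. 31. 12.]
side screwdriver 0.94 [245. 223. 318. 248.] med [0.426 0.01  0.024] lo [ 0.307 -0.013  0.013] hi [0.478 0.048 0.031] [146.  33.  31.]
top caddy 0.92 [328. 165. 371. 192.] med [ 0.501 -0.278  0.061] lo [ 0.452 -0.3
[... 235 characters left out ...]
.31   0.038] lo [ 0.583 -0.341  0.012] hi [ 0.662 -0.265  0.073] [92. 87. 77.]
top rack 0.85 [239. 111. 286. 164.] med [ 0.604 -0.027  0.067] lo [ 0.562 -0.096  0.012] hi [0.694 0.036 0.157] [77. 68. 62.]
top rack 0.73 [130. 223. 190. 286.] med [0.258 0.257 0.03 ] lo [0.205 0.192 0.012] hi [0.34  0.323 0.156] [75. 67. 62.]
top spool 0.96 [147. 183. 172. 208.] med [0.438 0.27  0.04 ] lo [0.412 0.244 0.034] hi [0.463 0.296 0.046] [132. 125. 108.]
top jar 0.78 [152. 124. 172. 146.] med [0.614 0.273 0.054] lo [0.598 0.254 0.017] hi [0.638 0.295 0.061] [64. 41. 24.]
top screwdriver 0.68 [237. 180. 264. 237.] med [0.427 0.001 0.027] lo [ 0.34  -0.024  0.016] hi [0.477 0.034 0.035] [160.  31.  33.]
```

View pics/c1.png

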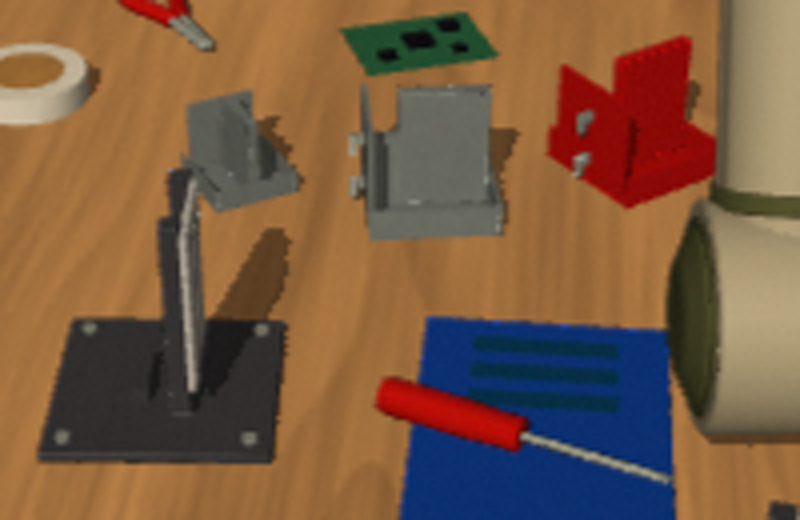

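The crop shows the larger grey caddy (100 mm tall) at about (0.475,-0.28), with its tabs facing away from the robot. The farther rack is at about (0.60,-0.02), against (0.26,0.28) for the other. Next I'll turn the wrist camera so it faces the rack from the robot's side and look at the caddy from above.

```bash
cat >> h.py <<'E'
from scipy.spatial.transform import Rotation as Ro
def st():
    s=status.observe();return s,np.array(s['tool_rot']),np.array(s['position'])
def Ryaw(y):
    y=np.radians(y);return np.array([[np.cos(y),np.sin(y),0],[np.sin(y),-np.cos(y),0],[0,0,-1.]])
def go(p,yaw):
    s,R,q=st();d=R.T@(np.array(p)-q)/0.05
    rv=Ro.from_matrix(R.T@Ryaw(yaw)).as_rotvec(degrees=True)/8
    print('shift',d.round(3),'rot',rv.round(3),'t',s['time_s'],'pos',q.round(4),'yaw',np.degrees(np.arctan2(R[1,0],R[0,0])).round(2))
E
python3 -c "
from h import *
go([.46,-.28,.30],178)"
```

```text
shift [ 6.857 -2.694 -1.373] rot [  0.      0.    -19.859] t 1.05 pos [ 0.1802 -0.5196  0.2313] yaw 19.12
```

>>> send_rows:
  targets:
    - [1.0, -0.4, -1.4, 0, 0, -1.3, 45]
    - [2.0, -0.8, -1.4, 0, 0, -2.6, 45]
    - [3.0, -1.2, -1.4, 0, 0, -3.9, 45]
    - [4.0, -1.6, -1.4, 0, 0, -5.2, 45]
    - [5.0, -2.0, -1.4, 0, 0, -6.5, 45]
  grip_force: 25

```text
time_s: 1.68
position: [0.3848, -0.3418, 0.3015]
tool_rot: [[0.318, 0.948, 0.0], [0.948, -0.318, -0.0], [-0.0, 0.0, -1.0]]
ft_force: [0.3, -0.3, 0.6]
grip_width: 0.0451
```

```bash
python3 -c "
from h import *
go([.46,-.28,.30],178)"
```

```text
shift [1.65  1.032 0.031] rot [-0.0000e+00  4.0000e-03 -1.3316e+01] t 1.675 pos [ 0.3848 -0.3418  0.3015] yaw 71.47
```

>>> send_rows:
  targets:
    - [0.6, 0.4, 0, 0, 0, -1.3, 45]
    - [1.2, 0.8, 0, 0, 0, -2.6, 45]
    - [1.65, 1.03, 0, 0, 0, -3.9, 45]
    - [1.65, 1.03, 0, 0, 0, -5.2, 45]
    - [1.65, 1.03, 0, 0, 0, -6.5, 45]

```text
time_s: 2.3
position: [0.4593, -0.2815, 0.3013]
tool_rot: [[-0.552, 0.834, -0.0], [0.834, 0.552, 0.0], [0.0, -0.0, -1.0]]
ft_force: [0.3, -0.6, -0.4]
grip_width: 0.0447
```

>>> send_rows:
  targets:
    - [0, 0, 0, 0, 0, -1.3, 45]
    - [0, 0, 0, 0, 0, -2.6, 45]
    - [0, 0, 0, 0, 0, -3.9, 45]
    - [0, 0, 0, 0, 0, -5.2, 45]
    - [0, 0, 0, 0, 0, -6.5, 45]

```text
time_s: 2.92
position: [0.459, -0.2818, 0.3013]
tool_rot: [[-0.997, 0.079, -0.0], [0.079, 0.997, 0.0], [0.0, 0.0, -1.0]]
ft_force: [0.3, 0.4, 0.8]
grip_width: 0.0449
```

```bash
python3 - <<'E'
from h import *
s,R,p=st();im,d=vision.get_image('wrist');save('w1',im);np.savez('pics/w1.npz',d=d,R=R,p=p)
go([.46,-.28,.30],178)
W=cloud('wrist',d,(R,p))
for r in vision.masks_of('wrist','caddy'):
    P=W[r['pixels']];P=P[np.isfinite(P[:,0])&(P[:,2]>0.012)]
    if len(P)<50: print(r['p'],r['extent']);continue
    print(r['p'],np.round(r['extent']),P[:,2].max().round(3))
    np.save('pics/cad_%d_%d.npy'%tuple(np.round(r['extent'][:2]).astype(int)),P)
    top=P[(P[:,2]>0.093)]
    if len(top)>10:
        c=top[:,:2].mean(0);u,s_,vt=np.linalg.svd(top[:,:2]-c);print('wall top',c.round(4),np.degrees(np.arctan2(vt[0,1],vt[0,0])).round(2),len(top),np.ptp((top[:,:2]-c)@vt.T,axis=0))
    pl=P[(P[:,2]>0.07)&(P[:,2]<0.092)]
    print('mid',len(pl),pl.mean(0) if len(pl) else 0)
E
```

```text
shift [-0.016  0.038  0.027] rot [ 0.    -0.    -0.265] t 2.975 pos [ 0.459  -0.2818  0.3013] yaw 175.88
0.93 [203. 116. 290. 209.] 0.103
wall top [ 0.4587 -0.2869] 10.38 586 [0.06950387 0.01217437]
mid 503 [ 0.50603756 -0.27760375  0.08147407]
0.92 [138.   7. 236. 102.] 0.103
wall top [ 0.3041 -0.3669] 39.99 587 [0.07031104 0.01294394]
mid 416 [ 0.34150262 -0.33546498  0.08267919]
0.22 [500. 196. 512. 220.] 0.032
mid 0 0
```

View pics/w1.png

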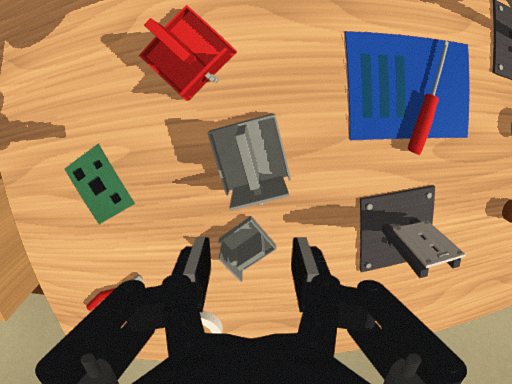

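The wrist picture shows the grey caddy at about (250,160), with its wall along the image vertical and its back plate on the rack side. The rack strip at about (428,243) has two dark slots visible. I'll measure the rack from this picture, then grasp.

```bash
python3 - <<'E'
from h import *
z=np.load('pics/w1.npz');d=z['d'];W=cloud('wrist',d,(z['R'],z['p']))
m=(W[...,2]>0.035)&(W[...,2]<0.17)&(W[...,0]>0.55)&(W[...,0]<0.72)&(abs(W[...,1]+0.02)<0.09)
P=W[m];print(len(P),P.min(0),P.max(0))
# plane by ransac on vertical-ish face
f=P[(P[:,2]<0.15)&(P[:,2]>.04)]
rng=np.random.default_rng(0);best=0
for i in range(500):
    a=f[rng.choice(len(f),3,False)];n=np.cross(a[1]-a[0],a[2]-a[0]);n/=np.linalg.norm(n)+1e-12
    k=abs((f-a[0])@n)<.0015
    if k.sum()>best: best=k.sum();bk=k
q=f[bk];c=q.mean(0);n=np.linalg.svd(q-c,full_matrices=False)[2][2];n*=np.sign(n[0]);print('plane',c,n,best,len(f),'yaw',np.degrees(np.arctan2(n[1],n[0])))
t=np.array([-n[1],n[0],0]);t/=np.linalg.norm(t)
s=(q-c)@t;print('along',np.percentile(s,[0,1,50,99,100]),q[:,2].min(),q[:,2].max())
mid=(np.percentile(s,.5)+np.percentile(s,99.5))/2;print('strip mid',c+t*mid)
im=cv2.imread('pics/w1.png');x=cv2.resize(im[175:285,345:475],None,fx=5,fy=5,interpolation=cv2.INTER_CUBIC);cv2.imwrite('pics/r1.png',x)
go([0.4587,-.2869,.16],190.4)
E
```

```text
2505 [ 0.59490305 -0.0667745   0.03501422] [0.6227848  0.01496649 0.1554783 ]
plane [ 0.60034678 -0.02312625  0.09856313] [0.99622345 0.08681501 0.00141471] 1442 2158 yaw 4.98040810421166
along [-0.03406454 -0.03336438 -0.00225594  0.03609612  0.03736825] 0.04021120324319494 0.1499720964799811
strip mid [ 0.60021982 -0.02166927  0.09856313]
shift [-2.000e-03 -1.020e-01  2.826e+00] rot [ 0.  -0.  -1.9] t 3.025 pos [ 0.459  -0.2818  0.3013] yaw 175.2
```

View pics/r1.png

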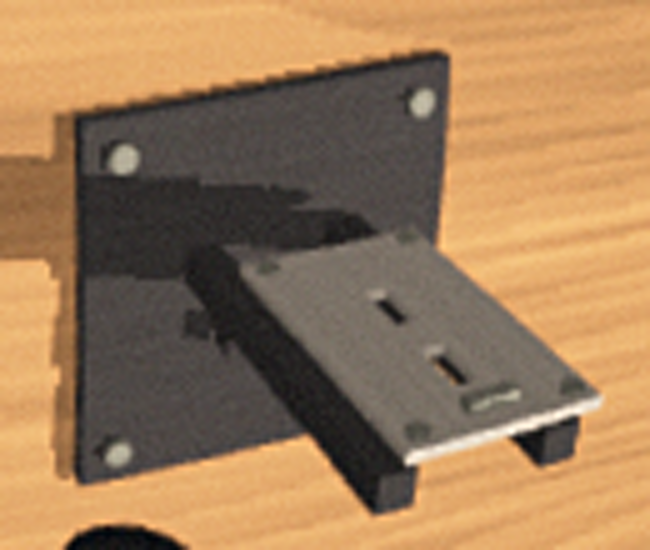

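>>> send_rows:
  targets:
    - [0, -0.1, 0.9, 0, 0, -1.0, 45]
    - [0, -0.1, 1.8, 0, 0, -1.9, 45]
    - [0, -0.1, 2.6, 0, 0, -1.9, 45]
    - [0, -0.1, 2.8, 0, 0, -1.9, 45]
    - [0, -0.1, 2.8, 0, 0, -1.9, 45]

```text
time_s: 3.65
position: [0.4589, -0.2871, 0.162]
tool_rot: [[-0.984, -0.177, 0.0], [-0.177, 0.984, -0.0], [-0.0, -0.0, -1.0]]
ft_force: [-0.2, 0.2, 0.9]
grip_width: 0.0449
```

```bash
python3 - <<'E'
from h import *
s,R,p=st();im,d=vision.get_image('wrist');save('w2',im);np.savez('pics/w2.npz',d=d,R=R,p=p)
W=cloud('wrist',d,(R,p))
for r in vision.masks_of('wrist','caddy')[:3]:
    P=W[r['pixels']];P=P[np.isfinite(P[:,0])&(P[:,2]>0.012)]
    print(r['p'],np.round(r['extent']))
    top=P[(P[:,2]>0.094)]
    if len(top)>10:
        c=top[:,:2].mean(0);u,s_,vt=np.linalg.svd(top[:,:2]-c,full_matrices=False);e=(top[:,:2]-c)@vt.T;print('wall top',c.round(4),np.median(top[:,2]),np.degrees(np.arctan2(vt[0,1],vt[0,0])).round(2),len(top),np.ptp(e,axis=0))
        print('mid', c+vt.T@((e.max(0)+e.min(0))/2))
go([0.4587,-.2869,.041],190.4)
E
```

```text
0.92 [200. 133. 304. 265.]
wall top [ 0.457  -0.2873] 0.09992701898482208 10.12 1424 [0.0699818 0.045211 ]
mid [ 0.46008542 -0.28775292]
0.88 [136.   0. 274.  86.]
wall top [ 0.3248 -0.3505] 0.09977672309885836 55.97 368 [0.02005048 0.01381454]
mid [ 0.32369146 -0.35208869]
0.68 [202. 265. 254. 331.]
shift [0.013 0.018 2.439] rot [-0.017  0.012 -0.017] t 3.75 pos [ 0.4592 -0.2874  0.163 ] yaw -169.73
```

View pics/w2.png

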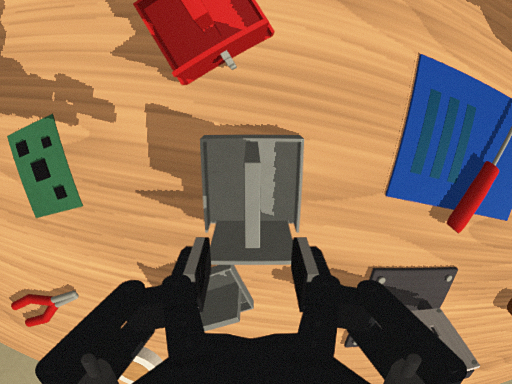

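The caddy wall lies centred between the jaws (pixels 245-260, rows 140-248), so I'll go straight down and close.

>>> send_rows:
  targets:
    - [0, 0, 0.8, 0, 0, 0, 45]
    - [0, 0, 1.6, 0, 0, 0, 45]
    - [0, 0, 2.2, 0, 0, 0, 45]
    - [0, 0, 2.44, 0, 0, 0, 45]
    - [0, 0, 2.44, 0, 0, 0, 45]

```text
time_s: 4.38
position: [0.459, -0.2872, 0.04]
tool_rot: [[-0.984, -0.179, 0.001], [-0.179, 0.984, -0.001], [-0.001, -0.001, -1.0]]
ft_force: [-1.5, -0.1, -0.2]
grip_width: 0.0453
```

>>> send_rows:
  targets:
    - [0, 0, 0, 0, 0, 0, 8]
    - [0, 0, 0, 0, 0, 0, 8]
    - [0, 0, 0, 0, 0, 0, 8]
    - [0, 0, 0, 0, 0, 0, 8]
    - [0, 0, 0, 0, 0, 0, 8]
  grip_force: 25

```text
time_s: 5.0
position: [0.4591, -0.2872, 0.0405]
tool_rot: [[-0.984, -0.179, 0.002], [-0.179, 0.984, -0.001], [-0.001, -0.002, -1.0]]
ft_force: [-1.2, 0.0, 7.9]
grip_width: 0.0114
```

```bash
python3 - <<'E'
from h import *
s,R,p=st();print(s['grip_width'],s['ft_force'],R.round(4))
go([0.4587,-.2869,.041],190.4)
im,d=vision.get_image('wrist');save('w3',im)
E
```

```text
0.011392143550082492 [-1.18131197e+00  8.82534822e-05  7.87396047e+00] [[-0.9838 -0.1792  0.0015]
 [-0.1792  0.9838 -0.0014]
 [-0.0013 -0.0016 -1.    ]]
shift [ 0.006  0.007 -0.01 ] rot [-0.012  0.009 -0.01 ] t 5.0 pos [ 0.4591 -0.2872  0.0405] yaw -169.68
```

View pics/w3.png

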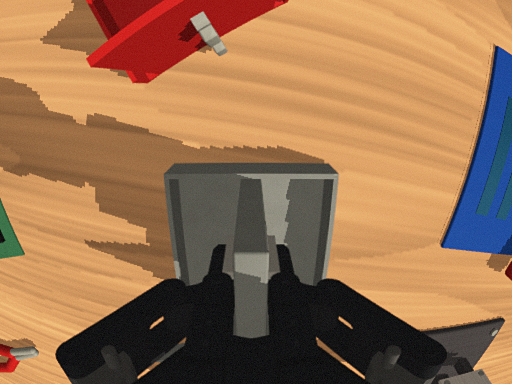

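```bash
python3 - <<'E'
from h import *
go([0.459,-.2872,.1],190.3)
go([0.459,-.13,.14],185)
E
```

```text
shift [-0.    -0.002 -1.189] rot [-0.012  0.009  0.003] t 5.05 pos [ 0.4591 -0.2872  0.0405] yaw -169.68
shift [-0.565  3.09  -1.994] rot [-0.012  0.01   0.665] t 5.05 pos [ 0.4591 -0.2872  0.0405] yaw -169.68
```

>>> send_rows:
  targets:
    - [0, 0, -0.2, 0, 0, 0, 8]
    - [0, 0, -0.6, 0, 0, 0, 8]
    - [0, 0, -1.0, 0, 0, 0, 8]
    - [0, 0, -1.4, 0, 0, 0, 8]
    - [0, 0, -1.8, 0, 0, 0, 8]

```text
time_s: 5.68
position: [0.4584, -0.2866, 0.1303]
tool_rot: [[-0.984, -0.179, -0.0], [-0.179, 0.984, 0.0], [0.0, 0.0, -1.0]]
ft_force: [0.2, -0.8, -3.9]
grip_width: 0.0119
```

```bash
python3 - <<'E'
from h import *
s,R,p=st();print(s['grip_width'],s['ft_force'],s['wrist_torque'])
go([0.459,-.12,.14],185)
E
```

```text
0.01193488183120371 [ 0.16372993 -0.82192675 -3.90804596] [-0.04183915  0.05432058  0.01185694]
shift [-0.61   3.275 -0.193] rot [ 0.003 -0.003  0.666] t 5.675 pos [ 0.4584 -0.2866  0.1303] yaw -169.67
```

>>> send_rows:
  targets:
    - [-0.1, 0.5, -0.2, 0, 0, 0.2, 8]
    - [-0.3, 1.3, -0.2, 0, 0, 0.4, 8]
    - [-0.5, 2.2, -0.2, 0, 0, 0.67, 8]
    - [-0.6, 2.9, -0.2, 0, 0, 0.67, 8]
    - [-0.6, 3.28, -0.2, 0, 0, 0.67, 8]

```text
time_s: 6.3
position: [0.4584, -0.1185, 0.1396]
tool_rot: [[-0.996, -0.088, -0.0], [-0.088, 0.996, 0.0], [0.0, 0.0, -1.0]]
ft_force: [-0.3, -1.3, -2.6]
grip_width: 0.0118
```

>>> send_rows:
  targets:
    - [0, 0, 0, 0, 0, 0, 8]
    - [0, 0, 0, 0, 0, 0, 8]

```text
time_s: 6.55
position: [0.459, -0.121, 0.1395]
tool_rot: [[-0.996, -0.086, 0.0], [-0.086, 0.996, -0.001], [-0.0, -0.001, -1.0]]
ft_force: [1.1, -0.7, -3.4]
grip_width: 0.0116
```

```bash
python3 - <<'E'
from h import *
s,R,p=st();im,d=vision.get_image('wrist');save('w4',im);np.savez('pics/w4.npz',d=d,R=R,p=p)
go([0.459,-.12,.14],185)
im,d=vision.get_image('top');save('t4',im)
im,d=vision.get_image('side');save('s4',im);np.save('pics/s4d.npy',d)
E
```

```text
shift [-0.003  0.022 -0.012] rot [-0.003  0.001 -0.012] t 6.6 pos [ 0.4589 -0.1211  0.1394] yaw -175.1
```

View pics/w4.png

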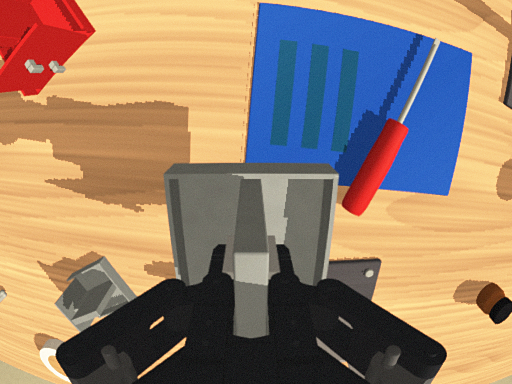

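View pics/s4.png

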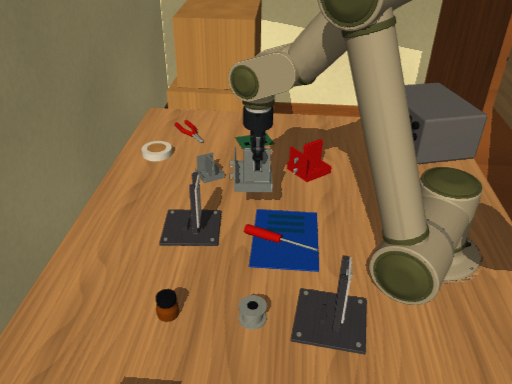

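```bash
python3 - <<'E'
from h import *
# bias: wall top mid in tool frame
z=np.load('pics/w4.npz');W=cloud('wrist',z['d'],(np.eye(3),np.zeros(3)))
im=cv2.imread('pics/w4.png')
for rr in (190,210,230):
    # tool-frame y,z over cols
    k=[(c,W[rr,c]) for c in range(225,285)]
    s=[(c,p) for c,p in k if p[2]<-0.012]   # above
    ys=np.array([p[1] for c,p in s]); 
    if len(s): print(rr,s[0][0],s[-1][0],'y',ys.min().round(4),ys.max().round(4),'mid',((ys.min()+ys.max())/2).round(4),'z',np.median([p[2] for c,p in s]).round(4))
# rectify w1
z=np.load('pics/w1.npz');R,p=z['R'],z['p'];m=vision.camera_model('wrist');K=m['camera_matrix'];T=m['T_tool_cam']
c=np.array([0.6003,-.0217,0]);n=np.array([.99622,.0868,0]);t=np.array([-n[1],n[0],0])
Y=np.arange(-.06,.06,.00025);Z=np.arange(.16,.03,-.00025);yy,zz=np.meshgrid(Y,Z)
X=c+yy[...,None]*t+zz[...,None]*np.array([0,0,1])
Pt=(X-p)@R;Pc=(Pt-T[:3,3])@T[:3,:3];r=np.hypot(Pc[...,0],Pc[...,1]);th=np.arctan2(r,Pc[...,2])
u=(K[0,2]+K[0,0]*th*Pc[...,0]/r).astype(np.float32);v=(K[1,2]+K[1,1]*th*Pc[...,1]/r).astype(np.float32)
im=cv2.imread('pics/w1.png');o=cv2.remap(im,u,v,cv2.INTER_LINEAR)
for i in range(0,480,40): cv2.line(o,(i,0),(i,8 if i!=240 else 30),(0,255,0),1)
for z_ in (.068,.09,.106,.128,.152,.035): cv2.line(o,(0,int((.16-z_)/.00025)),(20,int((.16-z_)/.00025)),(0,0,255),1)
cv2.imwrite('pics/rect.png',o)
g=cv2.cvtColor(o,cv2.COLOR_BGR2GRAY).astype(int)
for z_ in (.078,.082,.118,.122,.1405,.055,.1,.145):
    row=g[int((.16-z_)/.00025)-4:int((.16-z_)/.00025)+4].mean(0);print(z_,[int(x) for x in row[::8]])
E
```

```text
210 237 264 y -0.0068 0.0052 mid -0.0008 z -0.024
230 235 266 y -0.0067 0.0051 mid -0.0008 z -0.0428
0.078 [37, 52, 41, 33, 30, 34, 31, 33, 33, 32, 33, 61, 97, 111, 117, 116, 116, 114, 112, 113, 113, 119, 114, 114, 114, 113, 113, 114, 89, 44, 38, 74, 103, 114, 118, 116, 113, 111, 113, 114, 115, 115, 115, 113, 109, 110, 114, 128, 167, 188, 189, 190, 190, 187, 187, 188, 186, 187, 189, 189]
0.082 [58, 65, 41, 27, 33, 32, 34, 35, 36, 32, 30, 58, 94, 109, 117, 116, 113, 112, 115, 114, 112, 114, 115, 113, 115, 113, 116, 114, 90, 40, 37, 79, 103, 113, 118, 117, 116, 110, 113, 111, 114, 117, 115, 112, 116, 115, 112, 130, 163, 186, 189, 187, 187, 187, 188, 188, 189, 188, 186, 185]
0.118 [70, 63, 34, 30, 33, 32, 31, 35, 34, 34, 33, 60, 97, 111, 116, 116, 114, 109, 109, 112, 112, 114, 114, 110, 114, 114, 113, 117, 114, 55, 35, 77, 104, 111, 114, 114, 109, 113, 111, 112, 117, 114, 112, 113, 114, 114, 110, 118, 152, 175, 176, 173, 175, 176, 174, 175, 174, 171, 174, 175]
0.122 [74, 65, 36, 25, 30, 31, 33, 33, 36, 33, 33, 54, 97, 109, 114, 114, 113, 111, 110, 111, 112, 114, 112, 112, 114, 115, 111,
[... 624 characters left out ...]
, 114, 113, 113, 114, 113, 113, 115, 118, 118, 114, 114, 132, 171, 192, 194, 194, 195, 194, 194, 194, 197, 199, 198, 197]
0.1 [79, 69, 41, 32, 31, 29, 34, 34, 35, 33, 34, 50, 91, 108, 118, 115, 113, 114, 112, 113, 113, 116, 115, 112, 115, 116, 112, 110, 114, 113, 112, 113, 114, 117, 116, 113, 112, 113, 112, 115, 114, 114, 112, 114, 116, 115, 112, 120, 159, 180, 182, 178, 175, 177, 179, 176, 177, 180, 177, 177]
0.145 [186, 177, 72, 24, 26, 31, 31, 35, 35, 36, 31, 54, 96, 108, 107, 83, 85, 84, 82, 105, 112, 114, 110, 110, 112, 112, 109, 111, 110, 113, 113, 110, 112, 109, 112, 111, 110, 108, 108, 111, 114, 113, 93, 80, 81, 80, 76, 113, 156, 175, 173, 176, 178, 175, 176, 178, 176, 175, 179, 178]
```

View pics/rect.png

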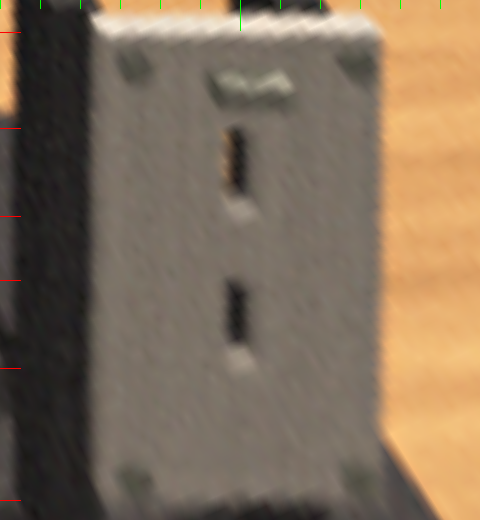

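Measured slot line from this view is about y=-0.021 at x=0.600, with roughly 1.5 mm uncertainty. I'll turn the wrist so the camera looks at the strip square-on, with the caddy held aside.

>>> send_rows:
  targets:
    - [0.1, 0, 0, 0, 0, 1.2, 8]
    - [0.1, 0, 0, 0, 0, 2.4, 8]
    - [0.1, 0, 0, 0, 0, 3.6, 8]
    - [0.1, 0, 0, 0, 0, 4.8, 8]
    - [0.1, 0, 0, 0, 0, 6.0, 8]

```text
time_s: 7.32
position: [0.4538, -0.1212, 0.1393]
tool_rot: [[-0.727, 0.687, -0.0], [0.687, 0.727, 0.0], [0.0, -0.0, -1.0]]
ft_force: [0.4, 0.1, -3.7]
grip_width: 0.0118
```

```bash
python3 - <<'E'
from h import *
go([0.462,-.11,.14],93)
E
```

```text
shift [ 0.034  0.275 -0.015] rot [-1.00e-03 -0.00e+00  5.45e+00] t 7.325 pos [ 0.4538 -0.1212  0.1393] yaw 136.6
```

>>> send_rows:
  targets:
    - [0, 0.1, 0, 0, 0, 1.2, 8]
    - [0, 0.2, 0, 0, 0, 2.4, 8]
    - [0, 0.28, 0, 0, 0, 3.6, 8]
    - [0, 0.28, 0, 0, 0, 4.8, 8]
    - [0, 0.28, 0, 0, 0, 5.4, 8]

```text
time_s: 7.95
position: [0.4634, -0.1109, 0.1392]
tool_rot: [[-0.061, 0.998, -0.0], [0.998, 0.061, 0.0], [0.0, -0.0, -1.0]]
ft_force: [-0.4, -1.0, -4.4]
grip_width: 0.0118
```

>>> send_rows:
  targets:
    - [0, 0, 0, 0, 0, 0, 8]
    - [0, 0, 0, 0, 0, 0, 8]

```text
time_s: 8.2
position: [0.4633, -0.1106, 0.1393]
tool_rot: [[-0.067, 0.998, -0.0], [0.998, 0.067, 0.0], [0.0, -0.0, -1.0]]
ft_force: [-0.2, 0.5, -3.4]
grip_width: 0.0115
```

```bash
cat > rect.py <<'E'
from h import *
import sys
def rect(name,c,yaw,out):
    z=np.load(f'pics/{name}.npz');R,p=z['R'],z['p'];m=vision.camera_model('wrist');K=m['camera_matrix'];T=m['T_tool_cam']
    a=np.radians(yaw);n=np.array([np.cos(a),np.sin(a),0]);t=np.array([-n[1],n[0],0])
    Y=np.arange(-.06,.06,.00025);Z=np.arange(.16,.03,-.00025);yy,zz=np.meshgrid(Y,Z)
    X=np.array(c)+yy[...,None]*t+zz[...,None]*np.array([0,0,1])
    Pc=((X-p)@R-T[:3,3])@T[:3,:3];r=np.hypot(Pc[...,0],Pc[...,1]);th=np.arctan2(r,Pc[...,2])
    u=(K[0,2]+K[0,0]*th*Pc[...,0]/r).astype(np.float32);v=(K[1,2]+K[1,1]*th*Pc[...,1]/r).astype(np.float32)
    o=cv2.remap(cv2.imread(f'pics/{name}.png'),u,v,cv2.INTER_CUBIC);g=cv2.cvtColor(o,cv2.COLOR_BGR2GRAY).astype(int)
    for z_ in (.078,.082,.118,.122,.055,.1):
        row=g[int((.16-z_)/.00025)-4:int((.16-z_)/.00025)+4].mean(0);print(z_,[int(x) for x in row[::6]])
    for i in range(0,480,40): cv2.line(o,(i,0),(i,8 if i!=240 else 30),(0,255,0),1)
    for z_ in (.068,.09,.106,.128,.152,.035): cv2.line(o,(0,int((.16-z_)/.00025)),(20,int((.16-z_)/.00025)),(0,0,255),1)
    cv2.imwrite(f'pics/{out}.png',o)
def plane(name):
    z=np.load(f'pics/{name}.npz');W=cloud('wrist',z['d'],(z['R'],z['p']))
    m=(W[...,2]>0.04)&(W[...,2]<0.147)&(W[...,0]>0.57)&(W[...,0]<0.64)&(abs(W[...,1]+0.02)<0.06);f=W[m]
    rng=np.random.default_rng(0);best=0
    for i in range(500):
        a=f[rng.choice(len(f),3,False)];n=np.cross(a[1]-a[0],a[2]-a[0]);n/=np.linalg.norm(n)+1e-12
        k=abs((f-a[0])@n)<.0012
        if k.sum()>best: best=k.sum();bk=k
    q=f[bk];c=q.mean(0);n=np.linalg.svd(q-c,full_matrices=False)[2][2];n*=np.sign(n[0])
    yaw=np.degrees(np.arctan2(n[1],n[0]));t=np.array([-n[1],n[0],0]);s=(q-c)@t
    print('plane',c.round(4),n.round(4),best,len(f),'yaw',yaw.round(2),'pct',np.percentile(s,[0,.5,99.5,100]).round(4),'mid',(c+t*(np.percentile(s,.5)+np.percentile(s,99.5))/2).round(4))
    return c,yaw
E
python3 - <<'E'
from rect import *
s,R,p=st();im,d=vision.get_image('wrist');save('w5',im);np.savez('pics/w5.npz',d=d,R=R,p=p)
go([0.462,-.11,.14],93)
c,yaw=plane('w5');plane('w1')
k=np.radians(yaw);c0=c+np.array([-np.sin(k),np.cos(k),0])*((-.0217-c[1])/np.cos(k));c0[2]=0;print(c0)
rect('w5',c0,yaw,'rect5')
E
```

```text
shift [ 0.012 -0.026 -0.014] rot [-0.    -0.     0.103] t 8.25 pos [ 0.4633 -0.1105  0.1393] yaw 93.82
plane [ 0.6003 -0.0209  0.101 ] [ 9.966e-01  8.250e-02 -6.000e-04] 7079 8769 yaw 4.73 pct [-0.0357 -0.0348  0.0345  0.0351] mid [ 0.6003 -0.0211  0.101 ]
plane [ 0.6006 -0.022   0.097 ] [0.9962 0.0867 0.0042] 1297 2073 yaw 4.97 pct [-0.0341 -0.0336  0.0365  0.0374] mid [ 0.6005 -0.0206  0.097 ]
[ 0.60033403 -0.0217      0.        ]
0.078 [105, 77, 82, 85, 82, 86, 81, 82, 84, 85, 84, 90, 38, 35, 37, 34, 31, 73, 118, 113, 112, 111, 111, 108, 106, 112, 111, 112, 112, 113, 111, 106, 116, 113, 107, 112, 113, 113, 86, 77, 78, 81, 77, 84, 117, 112, 113, 108, 107, 109, 107, 108, 110, 110, 111, 114, 110, 108, 112, 115, 106, 108, 110, 112, 85, 80, 87, 82, 81, 82, 81, 83, 81, 78, 166, 199, 199, 196, 198, 200]
0.082 [133, 83, 82, 84, 84, 83, 86, 85, 84, 86, 84, 89, 40, 29, 35, 38, 31, 78, 117, 111, 114, 109, 107, 111, 105, 110, 111, 110, 111, 112, 107, 108, 112, 113, 106, 111, 107, 114, 74, 79, 80, 76, 79, 73, 116, 112, 114, 107, 111, 110, 108, 107, 110, 110, 112, 111, 110, 106, 110, 115, 107, 
[... 935 characters left out ...]
5, 34, 36, 27, 78, 118, 112, 113, 113, 110, 111, 104, 110, 113, 110, 113, 109, 114, 111, 111, 114, 106, 113, 117, 111, 110, 108, 112, 116, 114, 108, 113, 110, 113, 109, 110, 112, 108, 108, 114, 111, 111, 113, 111, 111, 112, 116, 107, 111, 112, 114, 87, 85, 84, 83, 87, 82, 83, 86, 85, 82, 84, 82, 75, 130, 212, 208]
0.1 [210, 208, 207, 136, 146, 90, 82, 80, 81, 80, 83, 84, 42, 33, 35, 39, 31, 69, 116, 110, 113, 106, 107, 109, 108, 108, 110, 109, 115, 110, 106, 108, 115, 111, 107, 110, 108, 110, 108, 110, 113, 110, 112, 109, 113, 111, 118, 110, 110, 109, 110, 109, 109, 109, 114, 111, 108, 109, 111, 114, 106, 103, 108, 109, 80, 85, 85, 81, 84, 84, 79, 181, 195, 192, 193, 193, 191, 191, 192, 190]
```

View pics/w5.png

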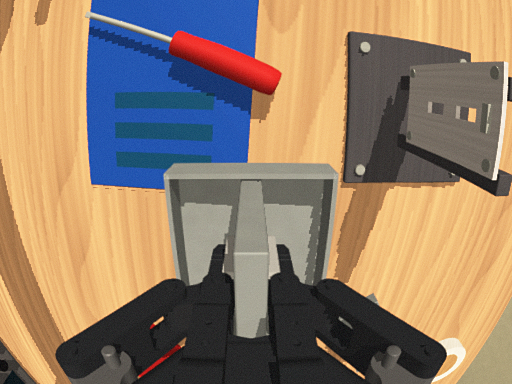

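View pics/rect5.png

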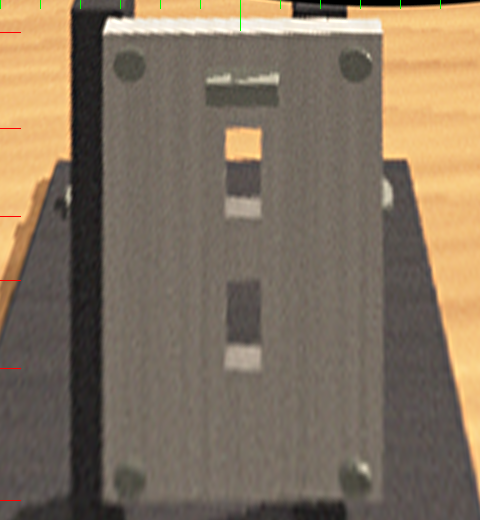

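The square-on picture (w5, strip at (455,110)) shows the slots clearly: rectified columns 226-261, so the centre is at y≈-0.021, and the face plane at x≈0.600, yaw 4.8°. I'll turn back and line up 30 mm or so in front.

>>> send_rows:
  targets:
    - [0, 0, 0, 0, 0, -1.2, 8]
    - [0, 0, 0, 0, 0, -2.4, 8]
    - [0, 0, 0, 0, 0, -3.6, 8]
    - [0, 0, 0, 0, 0, -4.8, 8]
    - [0, 0, 0, 0, 0, -6.0, 8]

```text
time_s: 8.88
position: [0.4633, -0.1104, 0.1393]
tool_rot: [[-0.789, 0.614, -0.0], [0.614, 0.789, 0.0], [0.0, -0.0, -1.0]]
ft_force: [0.1, 0.4, -3.1]
grip_width: 0.0118
```

```bash
python3 - <<'E'
from h import *
go([0.481,-.031,.11],184.8)
E
```

```text
shift [0.695 1.471 0.586] rot [-0.000e+00 -1.000e-03 -5.333e+00] t 8.875 pos [ 0.4633 -0.1104  0.1393] yaw 142.14
```

>>> send_rows:
  targets:
    - [0.1, 0.2, 0, 0, 0, -1.2, 8]
    - [0.3, 0.6, 0, 0, 0, -2.4, 8]
    - [0.5, 1.0, 0, 0, 0, -3.6, 8]
    - [0.7, 1.4, 0.2, 0, 0, -4.8, 8]
    - [0.7, 1.47, 0.5, 0, 0, -5.33, 8]

```text
time_s: 9.5
position: [0.4816, -0.0299, 0.1143]
tool_rot: [[-0.997, -0.083, 0.001], [-0.083, 0.997, -0.0], [-0.001, -0.0, -1.0]]
ft_force: [-0.5, -0.5, -3.3]
grip_width: 0.0119
```

>>> send_rows:
  targets:
    - [0, 0, 0, 0, 0, 0, 8]
    - [0, 0, 0, 0, 0, 0, 8]
    - [0, 0, 0, 0, 0, 0, 8]

```text
time_s: 9.88
position: [0.4815, -0.0313, 0.1149]
tool_rot: [[-0.997, -0.076, 0.001], [-0.076, 0.997, -0.0], [-0.001, -0.0, -1.0]]
ft_force: [-0.2, -0.0, -3.8]
grip_width: 0.0117
```

```bash
python3 - <<'E'
from h import *
s,R,p=st();print(s['ft_force'],s['wrist_torque'])
n=np.array([.9965,.0837,0]);S=np.array([.6004,-.0209,0])
for k in (.092,.06):go(S-n*k+[0,0,.102],184.8)
for c in ('wrist','top','side'):
    im,d=vision.get_image(c);save('a6'+c,im);np.save(f'pics/a6{c}.npy',d)
a=cv2.imread('pics/a6side.png');cv2.imwrite('pics/a6sz.png',cv2.resize(a[110:260,140:300],None,fx=5,fy=4,interpolation=cv2.INTER_CUBIC))
a=cv2.imread('pics/a6top.png');cv2.imwrite('pics/a6tz.png',cv2.resize(a[90:220,190:340],None,fx=5,fy=4.6,interpolation=cv2.INTER_CUBIC))
E
```

```text
[-0.1970231  -0.01057059 -3.8184323 ] [0.02039959 0.07171666 0.01415324]
shift [-0.546  0.013  0.258] rot [-0.003  0.007 -0.058] t 9.875 pos [ 0.4815 -0.0313  0.1149] yaw -175.66
shift [-1.186  0.018  0.258] rot [-0.003  0.007 -0.058] t 9.875 pos [ 0.4815 -0.0313  0.1149] yaw -175.66
```

View pics/a6sz.png

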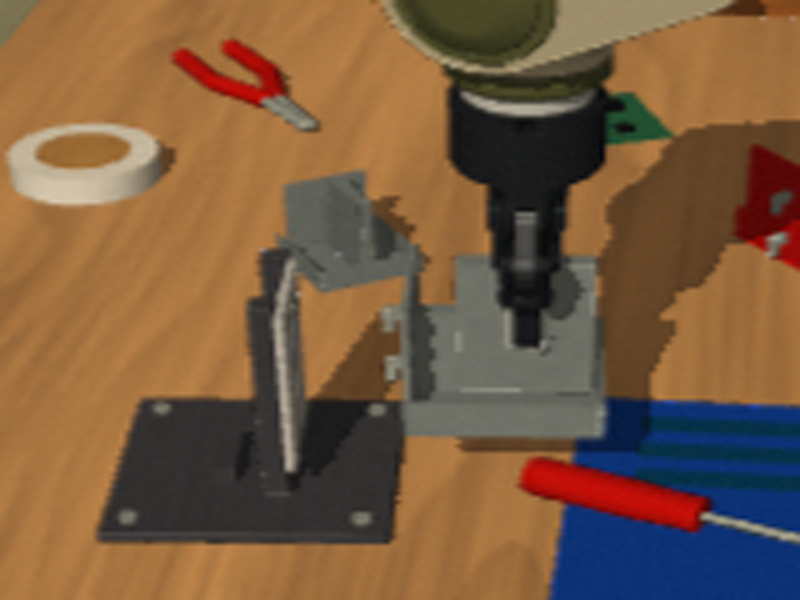

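View pics/a6tz.png

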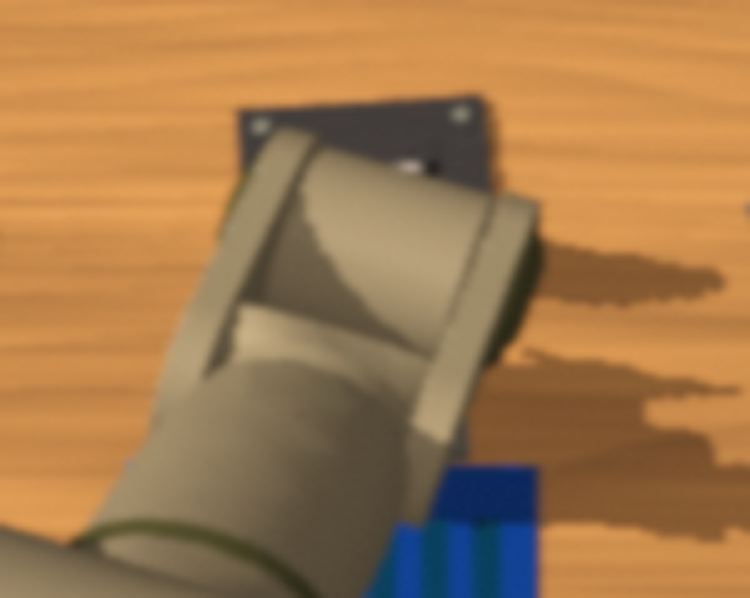

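View pics/a6wrist.png

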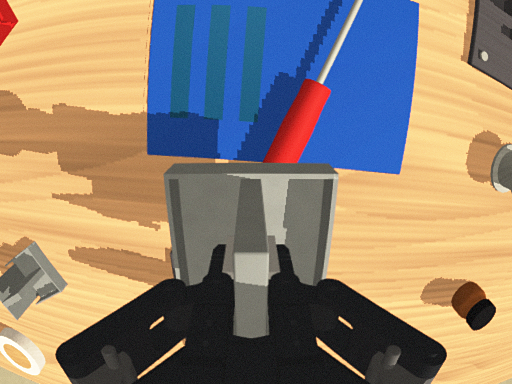

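The side view shows the caddy level, its tabs at pixels (390,320) and (390,365) of the crop, facing the strip with about 40 mm to go. I'll drop to insertion height and creep in.

>>> send_rows:
  targets:
    - [-0.15, 0, 0.13, 0, 0, -0.06, 8]
    - [-0.35, 0.01, 0.26, 0, 0, -0.06, 8]
    - [-0.55, 0.01, 0.26, 0, 0, -0.06, 8]
    - [-0.55, 0.01, 0.26, 0, 0, -0.06, 8]
    - [-0.55, 0.01, 0.26, 0, 0, -0.06, 8]
  grip_force: 22

```text
time_s: 10.65
position: [0.5086, -0.0282, 0.1013]
tool_rot: [[-0.996, -0.085, -0.0], [-0.085, 0.996, 0.0], [0.0, 0.0, -1.0]]
ft_force: [0.3, 0.3, -3.3]
grip_width: 0.0117
```

```bash
cat > g.py <<'E'
from h import *
n=np.array([.9965,.0837,0]);S=np.array([.6004,-.0209,0]);t=np.array([-n[1],n[0],0])
s,R,p=st();print('F',s['ft_force'].round(2),'T',s['wrist_torque'].round(3),'w',round(s['grip_width'],4),'k',((S-p)@n).round(4),'lat',((p-S)@t).round(4),'z',p[2].round(4))
E
python3 - <<'E'
from g import *
for k in (.076,.06):go(S-n*k+[0,0,.102],184.8)
E
```

```text
F [ 0.33  0.3  -3.31] T [-0.024  0.052  0.031] w 0.0117 k 0.0921 lat 0.0004 z 0.1013
shift [-0.322 -0.008 -0.014] rot [ 0.001 -0.002  0.011] t 10.65 pos [ 0.5086 -0.0282  0.1013] yaw -175.11
shift [-0.642 -0.009 -0.014] rot [ 0.001 -0.002  0.011] t 10.65 pos [ 0.5086 -0.0282  0.1013] yaw -175.11
```

>>> send_rows:
  targets:
    - [-0.1, -0.01, -0.01, 0, 0, 0, 8]
    - [-0.2, -0.01, -0.01, 0, 0, 0, 8]
    - [-0.28, -0.01, -0.01, 0, 0, 0, 8]
    - [-0.34, -0.01, -0.01, 0, 0, 0, 8]
    - [-0.4, -0.01, -0.01, 0, 0, 0, 8]

```text
time_s: 11.28
position: [0.5288, -0.0271, 0.1018]
tool_rot: [[-0.996, -0.085, -0.0], [-0.085, 0.996, 0.0], [0.0, 0.0, -1.0]]
ft_force: [0.2, -0.6, -3.1]
grip_width: 0.0119
```

```bash
python3 -c "
from g import *
for k in (.06,):go(S-n*k+[0,0,.102],184.8)"
```

```text
F [ 0.2  -0.61 -3.1 ] T [-0.016  0.049  0.015] w 0.0119 k 0.0718 lat -0.0002 z 0.1018
shift [-0.237  0.003 -0.004] rot [ 0.    -0.001  0.011] t 11.275 pos [ 0.5288 -0.0271  0.1018] yaw -175.12
```

>>> send_rows:
  targets:
    - [-0.02, 0, 0, 0, 0, 0, 8]
    - [-0.04, 0, 0, 0, 0, 0, 8]
    - [-0.06, 0, 0, 0, 0, 0, 8]

```text
time_s: 11.65
position: [0.5316, -0.0268, 0.1018]
tool_rot: [[-0.996, -0.085, -0.0], [-0.085, 0.996, 0.0], [0.0, 0.0, -1.0]]
ft_force: [0.2, -0.1, -3.4]
grip_width: 0.012
```

```bash
python3 -c "
from g import *
for k in (.06,):go(S-n*k+[0,0,.102],184.8)"
```

```text
F [ 0.17 -0.12 -3.37] T [0.023 0.05  0.031] w 0.012 k 0.069 lat -0.0001 z 0.1018
shift [-0.18   0.002 -0.004] rot [ 0.    -0.001  0.01 ] t 11.65 pos [ 0.5316 -0.0268  0.1018] yaw -175.12
```

Free so far, with the tab tips nominally 3 mm past the face. I'll keep creeping.

>>> send_rows:
  targets:
    - [-0.02, 0, 0, 0, 0, 0, 8]
    - [-0.04, 0, 0, 0, 0, 0, 8]
    - [-0.06, 0, 0, 0, 0, 0, 8]
    - [-0.06, 0, 0, 0, 0, 0, 8]

```text
time_s: 12.15
position: [0.5347, -0.0266, 0.1018]
tool_rot: [[-0.996, -0.085, 0.0], [-0.085, 0.996, -0.0], [-0.0, -0.0, -1.0]]
ft_force: [-0.5, 0.2, -3.0]
grip_width: 0.0114
```

```bash
python3 -c "
from g import *
for k in (.06,):go(S-n*k+[0,0,.102],184.8)"
```

```text
F [-0.51  0.16 -3.04] T [0.057 0.05  0.024] w 0.0114 k 0.0659 lat -0.0002 z 0.1018
shift [-0.119  0.003 -0.004] rot [-0.     0.     0.011] t 12.15 pos [ 0.5347 -0.0266  0.1018] yaw -175.11
```

>>> send_rows:
  targets:
    - [-0.02, 0, 0, 0, 0, 0, 8]
    - [-0.04, 0, 0, 0, 0, 0, 8]
    - [-0.06, 0, 0, 0, 0, 0, 8]
    - [-0.06, 0, 0, 0, 0, 0, 8]

```text
time_s: 12.65
position: [0.5375, -0.0263, 0.1018]
tool_rot: [[-0.996, -0.085, -0.0], [-0.085, 0.996, 0.0], [0.0, 0.0, -1.0]]
ft_force: [-2.9, -0.9, -2.2]
grip_width: 0.0115
```

```bash
python3 -c "
from g import *
for k in (.06,):go(S-n*k+[0,0,.102],184.8)
im,d=vision.get_image('side');save('s7',im[110:260,140:300])
cv2.imwrite('pics/s7z.png',cv2.resize(im[130:230,180:270,::-1],None,fx=7,fy=6,interpolation=cv2.INTER_CUBIC))"
```

```text
F [-2.87 -0.9  -2.22] T [-0.015  0.256 -0.007] w 0.0115 k 0.0631 lat -0.0001 z 0.1018
shift [-0.062  0.002 -0.005] rot [ 0.001 -0.003  0.011] t 12.65 pos [ 0.5375 -0.0263  0.1018] yaw -175.11
```

View pics/s7z.png

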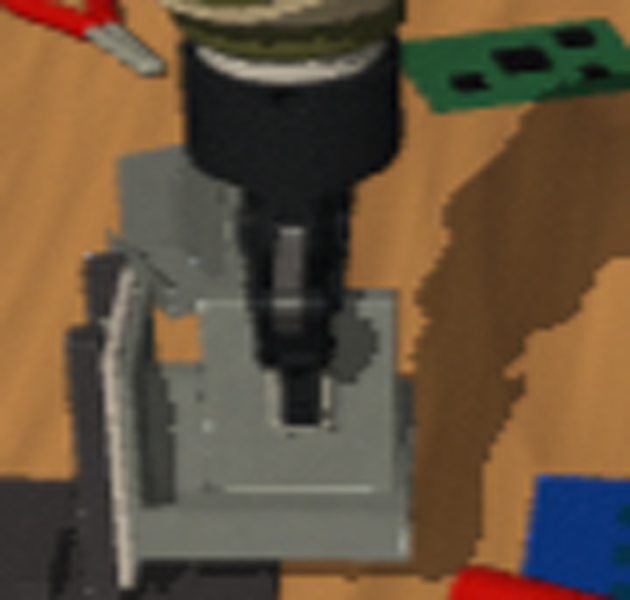

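Tabs have gone 9 mm in. The 2.9 N back-force fits the plate pressing the spring catch. I'll continue gently.

>>> send_rows:
  targets:
    - [-0.02, 0, 0, 0, 0, 0, 8]
    - [-0.04, 0, 0, 0, 0, 0, 8]
    - [-0.04, 0, 0, 0, 0, 0, 8]

```text
time_s: 13.08
position: [0.5392, -0.0261, 0.1017]
tool_rot: [[-0.996, -0.085, -0.001], [-0.085, 0.996, 0.0], [0.001, 0.0, -1.0]]
ft_force: [-4.1, -0.6, -2.0]
grip_width: 0.0119
```

```bash
python3 -c "
from g import *
for k in (.06,):go(S-n*k+[0,0,.102],184.8)"
```

```text
F [-4.12 -0.57 -1.97] T [-0.06   0.632 -0.07 ] w 0.0119 k 0.0614 lat -0.0 z 0.1017
shift [-0.028  0.001 -0.006] rot [ 0.002 -0.009  0.011] t 13.075 pos [ 0.5392 -0.0261  0.1017] yaw -175.11
```

>>> send_rows:
  targets:
    - [-0.02, 0, 0, 0, 0, 0, 8]
    - [-0.03, 0, 0, 0, 0, 0, 8]
    - [-0.03, 0, 0, 0, 0, 0, 8]

```text
time_s: 13.45
position: [0.5393, -0.0259, 0.1016]
tool_rot: [[-0.996, -0.085, -0.005], [-0.085, 0.996, 0.0], [0.005, 0.001, -1.0]]
ft_force: [-12.6, -1.4, 1.1]
grip_width: 0.0121
```

```bash
python3 -c "
from g import *
for k in (.06,):go(S-n*k+[0,0,.102],184.8)"
```

```text
F [-12.62  -1.4    1.06] T [-0.186  1.515 -0.156] w 0.0121 k 0.0613 lat 0.0001 z 0.1016
shift [-0.027 -0.003 -0.007] rot [ 0.005 -0.032  0.01 ] t 13.45 pos [ 0.5393 -0.0259  0.1016] yaw -175.12
```

Firm stop at 61 mm, so the plate is flush with the face. I'll ease the push slightly and go down.

>>> send_rows:
  targets:
    - [0.015, 0, 0, 0, 0, 0, 8]
    - [0.015, 0, 0.04, 0, 0, 0, 8]
    - [0.015, 0, 0.08, 0, 0, 0, 8]
    - [0.015, 0, 0.1, 0, 0, 0, 8]

```text
time_s: 13.95
position: [0.5393, -0.026, 0.0968]
tool_rot: [[-0.996, -0.085, -0.003], [-0.085, 0.996, 0.0], [0.003, 0.0, -1.0]]
ft_force: [-8.7, -0.4, 1.5]
grip_width: 0.0117
```

```bash
python3 -c "
from g import *
for k in (.06,):go(S-n*k+[0,0,.0905],184.8)"
```

```text
F [-8.74 -0.36  1.55] T [-0.149  1.167 -0.196] w 0.0117 k 0.0613 lat 0.0 z 0.0968
shift [-0.026 -0.001  0.125] rot [ 0.003 -0.019  0.01 ] t 13.95 pos [ 0.5393 -0.026   0.0968] yaw -175.12
```

>>> send_rows:
  targets:
    - [0.01, 0, 0.03, 0, 0, 0, 8]
    - [0.01, 0, 0.06, 0, 0, 0, 8]
    - [0.01, 0, 0.09, 0, 0, 0, 8]
    - [0.01, 0, 0.09, 0, 0, 0, 8]

```text
time_s: 14.45
position: [0.5393, -0.0261, 0.0921]
tool_rot: [[-0.996, -0.085, -0.002], [-0.085, 0.996, 0.0], [0.002, 0.0, -1.0]]
ft_force: [-4.9, -0.5, -2.8]
grip_width: 0.0119
```

```bash
python3 -c "
from g import *
for k in (.06,):go(S-n*k+[0,0,.0905],184.8)"
```

```text
F [-4.9  -0.46 -2.76] T [-0.087  0.748 -0.141] w 0.0119 k 0.0613 lat -0.0 z 0.0921
shift [-0.026  0.     0.032] rot [ 0.003 -0.011  0.009] t 14.45 pos [ 0.5393 -0.0261  0.0921] yaw -175.12
```

>>> send_rows:
  targets:
    - [0, 0, 0.02, 0, 0, 0, 8]
    - [0, 0, 0.04, 0, 0, 0, 8]
    - [0, 0, 0.04, 0, 0, 0, 8]

```text
time_s: 14.82
position: [0.5393, -0.0261, 0.0905]
tool_rot: [[-0.996, -0.085, -0.001], [-0.085, 0.996, 0.0], [0.001, 0.0, -1.0]]
ft_force: [-6.1, -0.6, 0.0]
grip_width: 0.0116
```

```bash
python3 -c "
from g import *
for k in (.06,):go(S-n*k+[0,0,.0905],184.8)"
```

```text
F [-6.1  -0.64  0.02] T [-0.093  0.944 -0.159] w 0.0116 k 0.0613 lat -0.0001 z 0.0905
shift [-0.026  0.002 -0.001] rot [ 0.001 -0.009  0.009] t 14.825 pos [ 0.5393 -0.0261  0.0905] yaw -175.12
```

>>> send_rows:
  targets:
    - [0, 0, 0.02, 0, 0, 0, 8]
    - [0, 0, 0.02, 0, 0, 0, 8]

```text
time_s: 15.08
position: [0.5393, -0.0261, 0.0903]
tool_rot: [[-0.996, -0.085, -0.001], [-0.085, 0.996, -0.0], [0.001, -0.0, -1.0]]
ft_force: [-10.3, 0.5, 9.1]
grip_width: 0.0114
```

```bash
python3 -c "
from g import *
for k in (.06,):go(S-n*k+[0,0,.0905],184.8)
im,d=vision.get_image('side');save('s8',im)
cv2.imwrite('pics/s8z.png',cv2.resize(im[130:230,180:270,::-1],None,fx=7,fy=6,interpolation=cv2.INTER_CUBIC))
im,d=vision.get_image('wrist');save('w8',im)"
```

```text
F [-10.33   0.48   9.09] T [-0.057  1.353 -0.18 ] w 0.0114 k 0.0613 lat -0.0001 z 0.0903
shift [-0.026  0.002 -0.004] rot [-0.001 -0.005  0.01 ] t 15.075 pos [ 0.5393 -0.0261  0.0903] yaw -175.12
```

View pics/s8z.png

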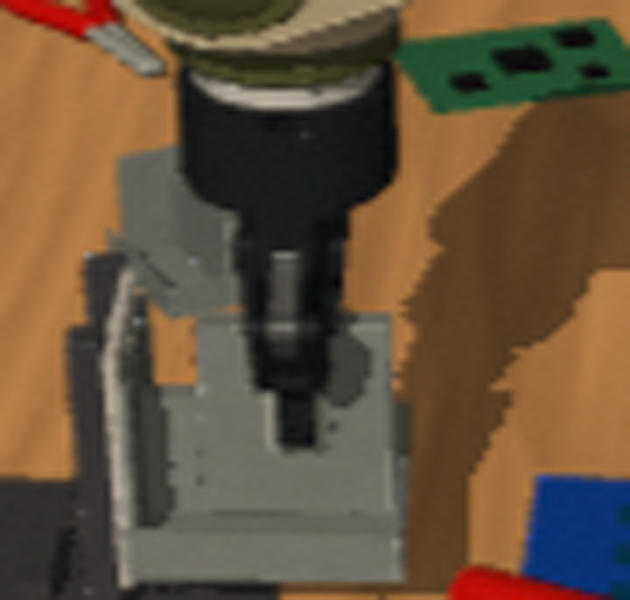

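Firm stop: vertical force rose to +9 N with the underside computed at 50 mm. I'll ease the load, then open.

>>> send_rows:
  targets:
    - [0.01, 0, -0.01, 0, 0, 0, 8]
    - [0.02, 0, -0.015, 0, 0, 0, 8]

```text
time_s: 15.42
position: [0.5393, -0.0262, 0.0904]
tool_rot: [[-0.996, -0.085, 0.001], [-0.085, 0.996, -0.0], [-0.001, -0.0, -1.0]]
ft_force: [-0.6, 0.4, -1.4]
grip_width: 0.0116
```

>>> send_rows:
  targets:
    - [0, 0, 0, 0, 0, 0, 16]
    - [0, 0, 0, 0, 0, 0, 24]
    - [0, 0, 0, 0, 0, 0, 36]
    - [0, 0, 0, 0, 0, 0, 36]

```text
time_s: 15.92
position: [0.539, -0.0262, 0.0901]
tool_rot: [[-0.996, -0.085, 0.0], [-0.085, 0.996, -0.0], [-0.0, -0.0, -1.0]]
ft_force: [-0.0, -0.4, 0.0]
grip_width: 0.0361
```

```bash
python3 -c "
from g import *
im,d=vision.get_image('wrist');save('w9',im)"
```

```text
F [-0.03 -0.44  0.02] T [-0.002  0.016 -0.018] w 0.0361 k 0.0616 lat -0.0002 z 0.0901
```

View pics/w9.png

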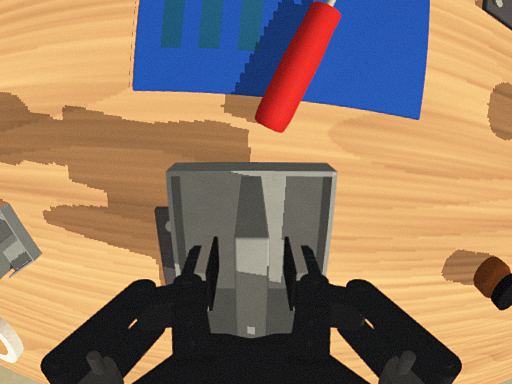

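The fingers are clear of the wall and the caddy hasn't moved. I'll rise straight up.

>>> send_rows:
  targets:
    - [0, 0, -0.5, 0, 0, 0, 36]
    - [0, 0, -1.3, 0, 0, 0, 36]
    - [0, 0, -2.2, 0, 0, 0, 36]
    - [0, 0, -3.2, 0, 0, 0, 36]
    - [0.6, 0, -3.8, 0, 0, 0, 36]

```text
time_s: 16.6
position: [0.5097, -0.0289, 0.2821]
tool_rot: [[-0.996, -0.086, 0.003], [-0.086, 0.996, -0.001], [-0.003, -0.001, -1.0]]
ft_force: [0.0, -0.8, -0.4]
grip_width: 0.0362
```

>>> send_rows:
  targets:
    - [0.8, 0, 0, 0, 0, 0, 36]
    - [1.6, 0, 0, 0, 0, 0, 36]
    - [2.0, 0, 0, 0, 0, 0, 36]
    - [2.0, 0, 0, 0, 0, 0, 36]

```text
time_s: 17.1
position: [0.4087, -0.0373, 0.2805]
tool_rot: [[-0.996, -0.084, 0.001], [-0.084, 0.996, -0.0], [-0.001, -0.0, -1.0]]
ft_force: [0.6, 0.2, -0.3]
grip_width: 0.036
```

```bash
python3 - <<'E'
from g import *
s,R,p=st();im,d=vision.get_image('wrist');save('w10',im)
W=cloud('wrist',d,(R,p))
cv2.imwrite('pics/w10z.png',cv2.resize(im[120:320,150:360,::-1],None,fx=3.5,fy=3,interpolation=cv2.INTER_CUBIC))
for r in vision.masks_of('wrist','caddy')[:3]:
    P=W[r['pixels']];P=P[np.isfinite(P[:,0])]
    if P[:,2].max()>.12:
        top=P[P[:,2]>.144];c=top[:,:2].mean(0);vt=np.linalg.svd(top[:,:2]-c,full_matrices=False)[2];print(np.round(r['extent']),'top z',np.median(top[:,2]),c,np.degrees(np.arctan2(vt[0,1],vt[0,0])))
        q=P[:,0]*n[0]+P[:,1]*n[1]-S@n;k=(q>-.06)&(P[:,2]>.12);print('plate z max',np.percentile(P[(q>-.02)][:,2],[50,95,99]))
im,d=vision.get_image('side');save('s10',im);cv2.imwrite('pics/s10z.png',cv2.resize(im[130:230,170:270,::-1],None,fx=7,fy=6,interpolation=cv2.INTER_CUBIC))
E
```

```text
F [ 0.56  0.23 -0.33] T [ 0.008 -0.025 -0.028] w 0.036 k 0.1924 lat -0.0003 z 0.2805
[200. 237. 290. 336.] top z 0.15102631860533483 [ 0.60288686 -0.02489202] 94.95884597507093
plate z max [0.1428083  0.15378969 0.15446614]
```

View pics/w10z.png

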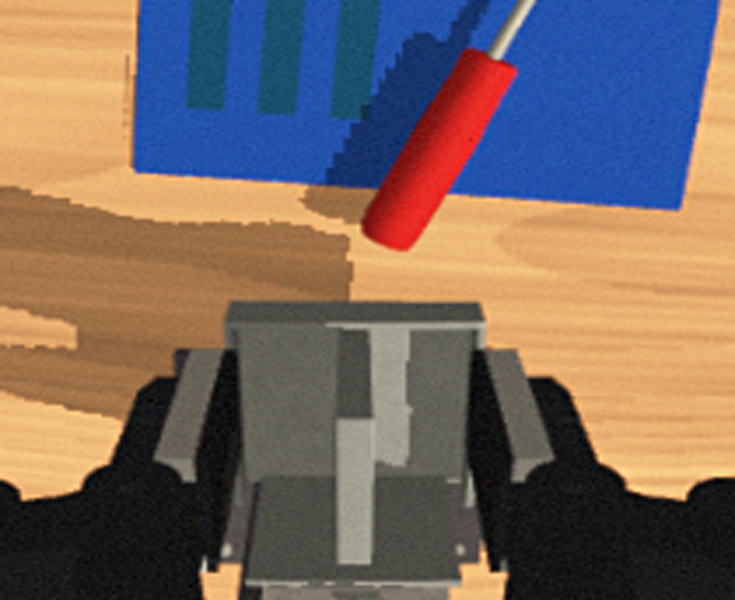

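View pics/s10z.png

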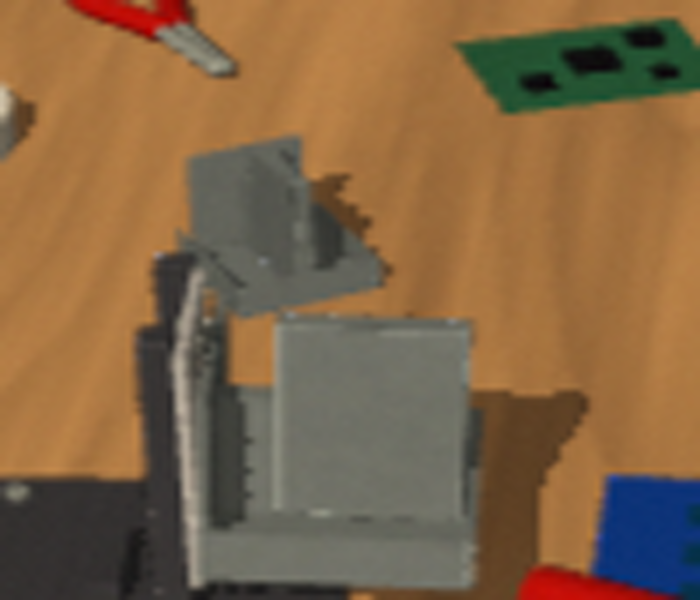

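The caddy hangs flush and level. I'll move the wrist camera aside to see the catch tooth above the plate.

>>> send_rows:
  targets:
    - [-0.2, -0.8, 0, 0, 0, 0, 36]
    - [-0.4, -1.6, 0, 0, 0, 0.8, 36]
    - [-0.6, -2.4, 0, 0, 0, 1.6, 36]
    - [-0.6, -2.4, 0, 0, 0, 2.6, 36]
    - [-0.6, -2.4, 0, 0, 0, 3.6, 36]

```text
time_s: 17.88
position: [0.4503, -0.1549, 0.2794]
tool_rot: [[-0.912, 0.41, -0.001], [0.41, 0.912, 0.001], [0.001, 0.0, -1.0]]
ft_force: [0.4, -0.1, 0.8]
grip_width: 0.0354
```

>>> send_rows:
  targets:
    - [0, 0, 0, 0, 0, 1.2, 36]
    - [0, 0, 0, 0, 0, 2.4, 36]
    - [0, 0, 0, 0, 0, 3.6, 36]
    - [0, 0, 0, 0, 0, 3.6, 36]

```text
time_s: 18.38
position: [0.4501, -0.1544, 0.2797]
tool_rot: [[-0.607, 0.794, -0.0], [0.794, 0.607, 0.0], [0.001, -0.0, -1.0]]
ft_force: [0.5, -0.2, 0.2]
grip_width: 0.0359
```

```bash
python3 - <<'E'
from rect import *
s,R,p=st();im,d=vision.get_image('wrist');save('w11',im);np.savez('pics/w11.npz',d=d,R=R,p=p);print(p)
import io,contextlib
with contextlib.redirect_stdout(io.StringIO()): rect('w11',[.6003,-.0209,0],4.75,'rect11')
E
python3 -c "
import cv2
a=cv2.imread('pics/rect11.png');cv2.imwrite('pics/rect11z.png',cv2.resize(a[0:160,80:400],None,fx=2.5,fy=2.5,interpolation=cv2.INTER_CUBIC))"
```

```text
[ 0.45010138 -0.15438232  0.27965803]
```

View pics/w11.png

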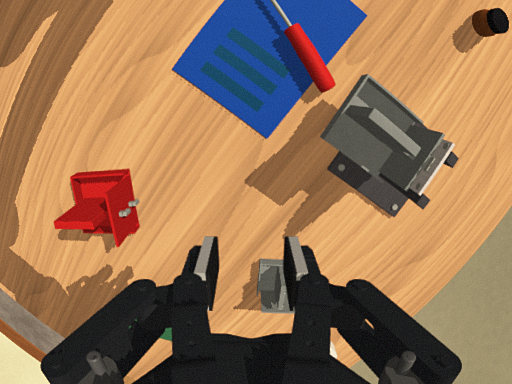

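View pics/rect11z.png

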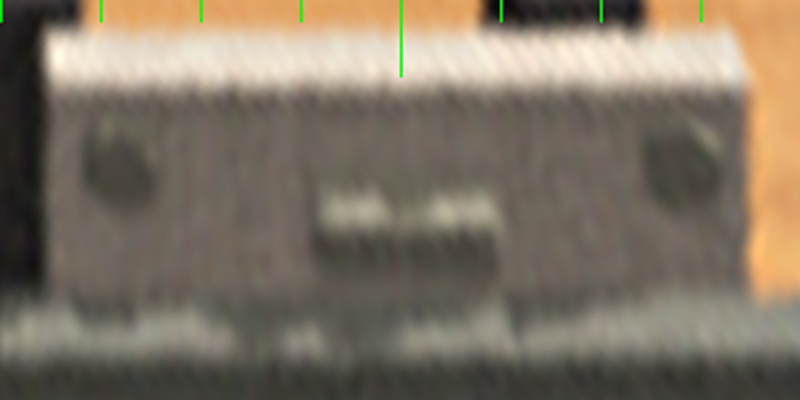

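The catch tooth is out: its lit top and shaded front show above the plate's top edge, as they did when it was free. The plate edge is level, and the spool, jar and screwdriver haven't been touched. Handing in.

```bash
python3 -c "
from h import *
im,d=vision.get_image('side');W=cloud('side',d)
for l in ['spool','jar','screwdriver']:
    for r in vision.masks_of('side',l)[:1]:
        P=W[r['pixels']];P=P[np.isfinite(P[:,0])&(P[:,2]>.012)];print(l,np.median(P,0).round(3))
print(env.close_job())"
```

```text
spool [0.437 0.28  0.04 ]
jar [0.615 0.291 0.046]
screwdriver [0.424 0.012 0.023]
the job is handed in; nothing more can be done
None
```

The larger grey caddy is hanging on the farther rack, and I handed the job in at about 18.6 s of the 58 s allowed. The arm was well clear of everything at that point.

**Insertion:** I gripped the caddy by its carrying wall about 60 mm above the underside. The slots measured at y ≈ -0.021, with the face turned about 4.8°. The tabs went in without searching. The push peaked at about 13 N sideways when the plate came flush and about 9 N upward at the bottom stop.

**Last checks:**
- **Seating:** computed from the tool height, the underside is at 50 mm. In the pictures the caddy hangs flush and level.
- **Catch:** the tooth is visibly out above the back plate's top edge.
- **Bystanders:** the spool, jar and screwdriver are within 2 mm of where they started, which is within measuring error.

**Failed check:** I tried to measure the caddy's height from the wrist depth after release. The picked points landed on the strip's top edge instead, so I discarded it. Seating rests on the tool height, the stop force and the pictures. The wrist camera views also disagreed by about 1 mm on the slot line, which didn't matter in practice.

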